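Drive the tight bushing out of the grinder's bearing block

ROBOT

A 6-joint arm with a two-finger parallel gripper is mounted at the origin on the work surface. World frame = base frame: x ahead of the robot, y to its left, z up, the work surface at z = 0. Lengths are in m, angles in rad, forces in N, time in s.
With the tool pointing down it reaches from about 0.225 to 0.875 m from the base axis. Payload 3.4 kg.
Tool frame: the origin (TCP) lies on the centre line of the jaws, within the pads' length; the fingertips stand 11 mm ahead of it and the grasp point (between the pads) lies 8 mm behind it; z points along the fingers, y is the line along which they close (so a half turn about z gives the same grasp; the last joint's range is limited). The gripper opens to 85 mm and grips with 20 to 120 N. Pads are 22 mm wide; open, the fingers measure 114 mm over their backs; the gripper's body (76 mm by 85 mm) begins 54 mm behind the grasp point. The pads swing forward as they close: fully open they stand 13 mm farther back than shut.
Start: joints at [-1.399, 0.276, 1.505, -0, 1.361, -0.121], TCP at [0.166, -0.551, 0.242] pointing down, gripper open.
Joint ranges: [-2.89, 2.89], [-0.75, 2.08], [0.22, 2.7], [-1.18, 4.32], [0.11, 2.71], [-2.7, 2.7]. Speed limits (rad/s): [2.57, 2.57, 3.14, 3.14, 3.14, 3.14].

INTERFACE

Orientations are given as a unit quaternion [w, x, y, z].
In Python, from rig import manip, eyes, job gives the robot as it stands.
- The arm moves only by the tool drive_tool, never from a script. Its argument "rows" is a list of rows, each a list of 3 entries, a list of its own where there are three numbers: the turn, a rotation vector about the world's x, y, z in rad, then the shift along the world's x, y, z in cm, then the finger opening in cm, from 0 to 8.54. A call has 1 to 8 rows; each row shifts and turns the commanded pose from where the row before left it; what a row does not reach is not made up. A row lasts 1/8 s, in which the tool goes at most 62.5 mm and 10.7 degrees, less where a joint would pass 70% of its speed; a pose out of reach is approached as far as the arm can. A call is refused whole if a number of a shift passes 6.25 or a number of a turn 0.188, either way. A call with a gripper value outside its range is refused whole. The fingers move at their own pace and stop on an object; "force" is the grip in N (left out, the last holds). Time passes only in rows, so rows that do not move let the fingers close. It gives the time, the measured TCP pose, the force, the opening and the grip force at its end, in the units of the state.
- manip.get_state(): the state, without advancing time (a new reading comes with each control period).
- eyes.get_image(name): name is "scene" or "top" or "wrist"; returns the picture (400x640x3 uint8, red, green, blue); there is no depth.
- eyes.get_calibration(name): a dict with "camera_matrix" (3x3 intrinsics, pixels), "view" (4x4, takes a point from world to camera coordinates). Camera axes: x right, y up, looking along -z (the intrinsics and any distortion apply to the point x, -y, -z); pixel columns grow to the right and rows downward; lengths in m; the calibration is good to about 2 mm. A picture is of the moment at which its call begins: read the wrist's pose just before it. get_calibration takes no time and is no camera call; for the wrist camera it gives the pose at the moment of the call.
- job.sign_off(): hands the job in; it is judged then, once.
The state is a dict: "clock": time; "qpos": joint angles; "qd": joint speeds; "effort": joint torques, N m; "position": TCP position; "ee_rot": TCP orientation; "contact_force": force on the tool from outside, world axes, zero at the start; "moment": the same for the moment, N m; "width": finger opening in m; "gripper_force": force on a finger pad.
Only numpy, scipy, OpenCV 4.12 (cv2) and the standard library are available. Lean on these libraries where they do the work, as an engineer would, in place of code of your own. Each camera call takes 0.05 s, during which the arm holds its last target. There are 200 camera calls.

TASK

Take the red-handled drift from its rack, put its nose into the bore of the bearing block from above, and with it steadily drive the tight brass bushing down and out into the tray below, until the drift's stop collar is pressed home on the block; hold it there for a second with a firm push of 10 to 15 N. Use only the drift on the bushing, and never let it press on block or bushing with more than 25 N. Then stand the drift back in the rack hole it came from, upright with its nose on the bottom, and leave the other things on the bench alone.

Things in the scene. Friction and masses are not known exactly. Their poses are not given: they have to be found in the camera images.
- drift_grip (a point): Drift (loose, 0.17 kg): steel rod, upright in the rack, 136 mm long: round nose 15 mm wide, 76 mm long, tip chamfered 2 mm, below a square red handle 20 x 20 x 60 mm. A round stop collar, 28 mm wide, 6 mm thick, is clamped on the nose, its underside 42 to 70 mm above the tip, set anew each time and not reported. Point: handle middle, 106 mm above the tip. z up; x, y square to the handle's faces.
- drift_tip (a point): Centre of the flat end of the drift's nose (106 mm below the middle of the handle); same axes as the handle.
- bore_mouth (a point): Centre of the bore's mouth in the top of the aluminium block (60 x 64 mm, 40 mm thick, top 110 mm above the bench), fixed on blue cheeks over a grey catch tray. The bore is 18 mm wide, chamfered 1 mm, straight down through. Two strips of its wall are sprung in by under 1 mm and grip the bushing. A nose within about 1 mm of the axis goes in. x, y square to the block, z up.
- tray_floor (a point): Middle of the catch tray's floor, straight below the bore: 4 mm above the bench, 66 mm below the block's underside, 106 mm below the bore's mouth. The tray is 130 (x) x 100 (y) mm outside with 4 mm walls, 22 mm high, open at the top and between the cheeks; same axes as the block.
- bushing_center (a point): Centre of the brass bushing (loose, 30 g), 17.5 mm wide, 18 mm long, with a dark 10 mm hole; the nose bears on its upper end. Tight in the bore, that end 8 to 16 mm below the mouth; it slides only while pushed down with some 7 to 16 N (differs each time). Once that end leaves the block's underside, 2 to 30 mm before the collar meets the block, it drops into the tray. z along its axis.
- rack_hole (a point): Mouth of the drift's hole in the wooden rack (fixed block 140 x 64 mm, 60 mm high, its top 60 mm above the bench). The hole is 20 mm across and 36 mm deep; the drift stands in it with its tip on the hole's floor, the collar 6 to 34 mm above the rack. x points along the rack towards the second hole, 75 mm away; z is up.
- punch: Bystander in the rack's second hole: thin pin punch with an 8 mm nose, 18 mm collar and black handle 12 mm in diameter; its top is 33 mm above the rack. Its origin is its lower tip.
- foil_roll: Bystander: flat copper ring (roll of foil), 52 mm wide, 10 mm high, lying on the bench. Origin at the centre of its underside.
- solder_spool: Bystander: spool, 60 mm wide, 40 mm high. Origin at the centre of its underside.
- flux_jar: Bystander: amber jar, 52 mm wide, 70 mm high. Origin at the centre of its underside.
- mug: Bystander: white mug, 80 mm wide, 90 mm high. Origin at the centre of its underside.
- pliers: Bystander: pliers with blue handles, about 155 mm long, 12 mm high. Origin under the pivot.
- glass_cutter: Bystander: glass cutter with a green handle, about 127 mm long, 12 mm high. Origin under the handle's middle.
- drift: The whole drift; its origin is the nose tip.
- bushing: The whole bushing; its origin is the centre of its lower end.
- stand: The fixed stand with its block: its origin is under the middle of the tray, on the bench, straight below the bore; same axes as the block.
Things that resemble listed ones, but are neither listed nor needed, are in the scene too. Leave any green or pink look-alike of the stand alone.

How it is judged:
By the outcome, as a careful person would: the job done as asked, in the order asked, and still so for the second after the job is handed in, with the robot touching nothing.
It also fails if it takes over 72 s, if anything falls off the work surface, if the arm or the gripper's body presses on something with over 40 N, if the wrist force passes 120 N, or if a joint passes its speed limit or range.

## Working session

There is one attempt and no reset: what is moved stays moved. The work goes in short steps, Python scripts to look and compute and a tool call to move; the robot and the scene stay as the last step left them, time stands still between calls to the robot, and variables do not carry over. Pictures are saved under pics/ and viewed, at most 13 in all, crops included, and the job is handed in when it is done.

Besides the shell and the picture viewer there is one more tool, called after "Call:" as a command line: name --argument value ..., lists and objects as JSON in quotes. drive_tool: Moves the arm, as the interface text tells. Its arguments: {"type":"object","properties":{"rows":{"type":"array"},"force":{"type":"number"}},"required":["rows"]}

```bash
mkdir -p pics
cat > h.py <<'E'
import numpy as np, cv2
from rig import manip, eyes, job
def snap(n,f):
    c=eyes.get_calibration(n); im=eyes.get_image(n); cv2.imwrite(f'pics/{f}.png',im[:,:,::-1]); np.savez(f'pics/{f}.npz',K=c['camera_matrix'],V=c['view'],D=np.array(c.get('distortion',c.get('dist_coeffs',np.zeros(5))),float)); return im,c
def ray(f,u,v):
    d=np.load(f'pics/{f}.npz'); K,V,D=np.array(d['K']),np.array(d['V']),d['D']
    p=cv2.undistortPoints(np.array([[[u,v]]],float),K,D)[0,0]
    R=V[:3,:3];o=-R.T@V[:3,3]; w=R.T@np.array([p[0],-p[1],-1.]); return o,w
def plane(f,u,v,z):
    o,w=ray(f,u,v); return o+w*(z-o[2])/w[2]
def proj(f,P):
    d=np.load(f'pics/{f}.npz'); K,V,D=np.array(d['K']),np.array(d['V']),d['D']
    c=V[:3,:3]@np.array(P)+V[:3,3]; return cv2.projectPoints(np.array([[c[0],-c[1],-c[2]]]),np.zeros(3),np.zeros(3),K,D)[0].ravel()
E
python3 - <<'E'
from h import *
for n in ['scene','top','wrist']:
    im,c=snap(n,n+'0'); print(n,{k:np.round(v,3).tolist() for k,v in c.items()})
print(manip.get_state())
a=cv2.imread('pics/scene0.png');b=cv2.imread('pics/top0.png')
E
```

```text
scene {'camera_matrix': [[435.778, 0.0, 324.999], [0.0, 435.778, 199.59], [0.0, 0.0, 1.0]], 'view': [[-0.609, 0.793, 0.018, 0.345], [-0.396, -0.323, 0.859, 0.121], [0.687, 0.516, 0.511, -1.542], [0.0, 0.0, 0.0, 1.0]]}
top {'camera_matrix': [[496.059, 0.0, 322.662], [0.0, 496.059, 200.015], [0.0, 0.0, 1.0]], 'view': [[-0.008, -1.0, -0.01, 0.019], [0.983, -0.009, 0.185, -0.566], [-0.185, -0.009, 0.983, -1.523], [0.0, 0.0, 0.0, 1.0]]}
wrist {'camera_matrix': [[288.768, 0.0, 320.057], [0.0, 288.768, 197.449], [0.0, 0.0, 1.0]], 'view': [[0.288, -0.958, -0.003, -0.574], [0.905, 0.273, -0.326, 0.043], [0.313, 0.091, 0.945, -0.381], [0.0, 0.0, 0.0, 1.0]]}
{'clock': 0.15, 'qpos': array([-1.39901002e+00,  2.76459310e-01,  1.50583351e+00,  4.20960902e-07,
        1.36074149e+00, -1.21010590e-01]), 'qd': array([ 0.00153361, -0.00107839, -0.00259958,  0.00086196, -0.00030748,
        0.00170202]), 'effort': array([ 1.94161417e-03, -4.17143297e+01, -2.46032059e+01, -1.01420817e-04,
        7.62647105e-03, -2.32904384e-06]), 'position': array([ 0.16588523, -0.55014608,  0.24163649]), 'ee_rot': array([-7.20598362e-04,  9.89302623e-01,  1.45875980e-01, -1.80924926e-05]), 'contact_force': array([-0.30163773, -0.28063907, -0.27727224]), 'moment': array([ 0.02187128, -0.00494842,  0.02543827]), 'gripper_force': 0.0, 'width': 0.08541411770669147}
```

View pics/scene0.png

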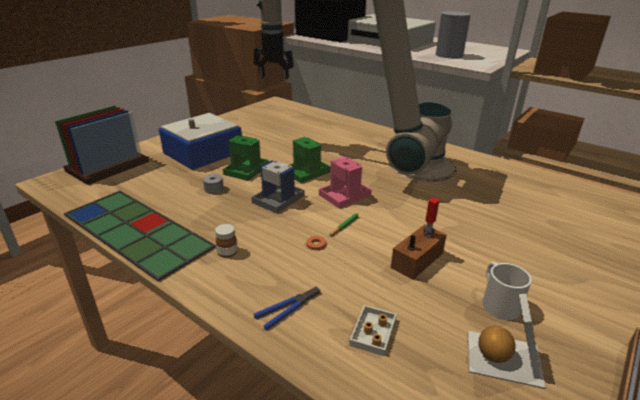

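View pics/top0.png

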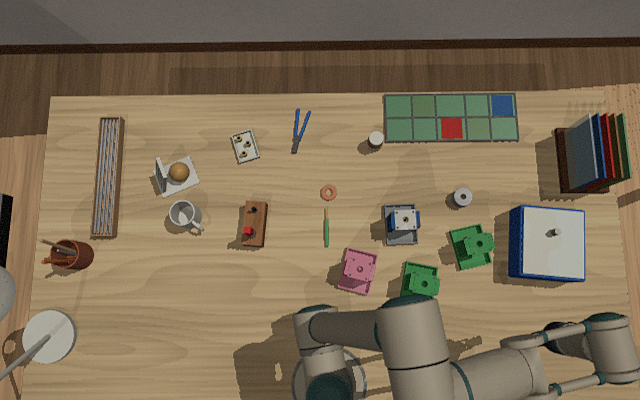

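The scene view shows the drift (red, 432,212) in the rack (420,250), and the stand (grey/blue) at (278,186). In the top view the drift is at (248,231), the rack at (254,224) and the stand at (403,222).

Run:
```python
from h import *
print('drift',plane('top0',248,231,.16),'punch',plane('top0',253,210,.093),'bore',plane('top0',404,220,.11))
print('rack', [plane('top0',u,v,.06).round(3) for u,v in [(248,202),(268,202),(261,246),(240,245)]])
im=cv2.imread('pics/top0.png')
cv2.imwrite('pics/c.png',np.hstack([cv2.resize(im[190:260,225:285],None,fx=6,fy=6,interpolation=cv2.INTER_CUBIC),cv2.resize(im[190:260,370:436],None,fx=6,fy=6,interpolation=cv2.INTER_CUBIC)]))
d=manip.get_state()
c=eyes.get_calibration('wrist');V=np.array(c['view']);R=V[:3,:3];print('cam pos',-R.T@V[:3,3],'fwd',-R[2])
```

```text
drift [0.45583634 0.23246767 0.16      ] punch [0.52938529 0.22913348 0.093     ] bore [ 0.49150897 -0.23248537  0.11      ]
rack [array([0.561, 0.25 , 0.06 ]), array([0.56 , 0.187, 0.06 ]), array([0.421, 0.207, 0.06 ]), array([0.425, 0.273, 0.06 ])]
cam pos [ 0.24587496 -0.52657935  0.37286285] fwd [-0.31268508 -0.09115573 -0.94547272]
```

View pics/c.png

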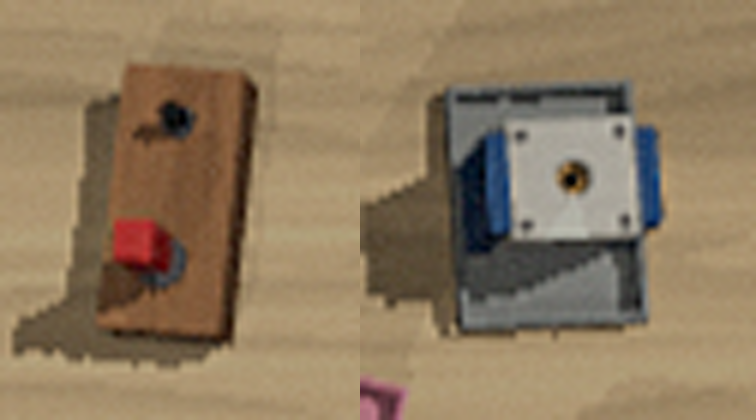

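Close crop: the drift handle (red) is near px (249,231), its collar near (252,234), and the bore with brass is at (405.5,219.7). Moving over the stand for a close look.

Call:
drive_tool --rows '[[[0, 0, 0], [4.05, 4.0, 0.2], 8.5], [[0, 0, 0], [4.05, 4.0, 0.2], 8.5], [[0, 0, 0], [4.05, 4.0, 0.2], 8.5], [[0, 0, 0], [4.05, 4.0, 0.2], 8.5], [[0, 0, 0], [4.05, 4.0, 0.2], 8.5], [[0, 0, 0], [4.05, 4.0, 0.2], 8.5], [[0, 0, 0], [4.05, 4.0, 0.2], 8.5], [[0, 0, 0], [4.05, 4.0, 0], 8.5]]'

```text
clock: 1.15
position: [0.4911, -0.2291, 0.2564]
ee_rot: [0.0, 0.989, 0.146, 0.0]
contact_force: [0.1, -0.8, 0.2]
width: 0.085
gripper_force: 0.0
```

Call:
drive_tool --rows '[[[0, 0, 0], [0, 0, 0], 8.5], [[0, 0, 0], [0, 0, 0], 8.5]]'

```text
clock: 1.4
position: [0.4895, -0.2306, 0.2559]
ee_rot: [0.0, 0.989, 0.146, -0.001]
contact_force: [-0.1, 0.4, 1.1]
width: 0.0851
gripper_force: 0.0
```

Run:
```python
from h import *
s=manip.get_state();print(s['position'],s['ee_rot'])
snap('wrist','ws')
print(proj('ws',[.4915,-.2365,.11]))
```

```text
[ 0.48953185 -0.23056196  0.25593868] [ 4.62457406e-05  9.89238812e-01  1.46308192e-01 -6.95789684e-04]
[326.4803817  185.66621569]
```

View pics/ws.png

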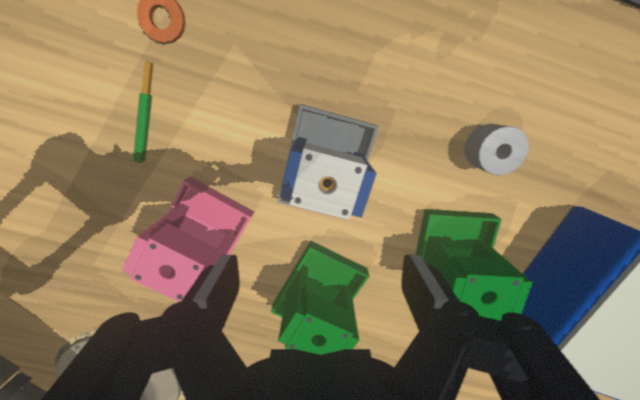

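The wrist view shows the white block top with the bore at (327,184), corner screws at about (310,157), (362,170), (298,200) and (346,212), matching the top-camera estimate. Measuring it and moving on to the drift.

```bash
cat >> h.py <<'E'
def top(f,z,near,r=60):
    "centre/angle of the white block top by its contour, plus the bore by its dark/brass blob inside"
    im=cv2.imread(f'pics/{f}.png'); h=cv2.cvtColor(im,cv2.COLOR_BGR2HSV)
    m=((h[:,:,1]<45)&(h[:,:,2]>140)).astype(np.uint8); m=cv2.morphologyEx(m,cv2.MORPH_OPEN,np.ones((3,3)))
    cs,_=cv2.findContours(m,cv2.RETR_EXTERNAL,cv2.CHAIN_APPROX_NONE)
    c=min((c for c in cs if cv2.contourArea(c)>500),key=lambda c:abs(cv2.pointPolygonTest(c,near,True)) if cv2.pointPolygonTest(c,near,True)<0 else 0)
    P=np.array([plane(f,*p[0],z)[:2] for p in cv2.convexHull(c)]).astype(np.float32)
    print('rect',cv2.minAreaRect(P*1000))
    mm=np.zeros(m.shape,np.uint8); cv2.drawContours(mm,[cv2.convexHull(c)],-1,1,-1)
    b=(mm>0)&((h[:,:,1]>70)|(h[:,:,2]<90)); yy,xx=np.mgrid[:400,:640]; b&=np.hypot(xx-near[0],yy-near[1])<r
    n,l,st,ce=cv2.connectedComponentsWithStats(b.astype(np.uint8))
    for i in range(1,n):
        if st[i,4]>5: print('blob',st[i,4],st[i],ce[i].round(2),plane(f,*ce[i],z).round(4))
E
python3 - <<'E'
from h import *
top('ws',.11,(327,184))
E
```

```text
rect ((492.31610107421875, -236.92166137695312), (60.59035110473633, 64.79948425292969), 2.015896797180176)
blob 183 [319 177  17  14 183] [326.75 183.39] [ 0.4938 -0.2361  0.11  ]
```

Call:
drive_tool --rows '[[[0, 0, 0], [-0.5, 5.8, 0.6], 8.5], [[0, 0, 0], [-0.5, 5.8, 0.6], 8.5], [[0, 0, 0], [-0.5, 5.8, 0.6], 8.5], [[0, 0, 0], [-0.5, 5.8, 0.6], 8.5], [[0, 0, 0], [-0.5, 5.8, 0.6], 8.5], [[0, 0, 0], [-0.5, 5.8, 0.6], 8.5], [[0, 0, 0], [-0.5, 5.8, 0.4], 8.5], [[0, 0, 0], [-0.5, 5.8, 0], 8.5]]'

```text
clock: 2.45
position: [0.4503, 0.2335, 0.297]
ee_rot: [0.0, 0.99, 0.144, 0.001]
contact_force: [0.7, 0.1, -0.0]
width: 0.0849
gripper_force: 0.0
```

Call:
drive_tool --rows '[[[0, 0, 0], [0, 0, 0], 8.5], [[0, 0, 0], [0, 0, 0], 8.5]]'

```text
clock: 2.7
position: [0.4501, 0.2319, 0.2962]
ee_rot: [0.001, 0.989, 0.145, -0.0]
contact_force: [-0.0, 0.2, 0.5]
width: 0.0853
gripper_force: 0.0
```

Run:
```python
from h import *
s=manip.get_state();print(s['position'],s['ee_rot'])
im,c=snap('wrist','wd'); im2,_=snap('scene','scene1')
for f in ['wd','scene1']:
    h=cv2.cvtColor(cv2.imread(f'pics/{f}.png'),cv2.COLOR_BGR2HSV)
    m=(((h[:,:,0]<5)|(h[:,:,0]>174))&(h[:,:,1]>180)&(h[:,:,2]>60)).astype(np.uint8)
    n,l,st,ce=cv2.connectedComponentsWithStats(m)
    print([(st[i].tolist(),ce[i].round(1)) for i in range(1,n) if st[i,4]>30])
```

```text
[0.45006973 0.23194356 0.29616553] [ 6.99725993e-04  9.89384921e-01  1.45316655e-01 -2.41689567e-04]
[([309, 167, 23, 23, 357], array([319.3, 178.1]))]
[([63, 112, 47, 14, 77], array([ 86.3, 118.5])), ([426, 198, 13, 26, 200], array([431.8, 210. ])), ([132, 213, 35, 19, 336], array([148.7, 221.9]))]
```

View pics/wd.png

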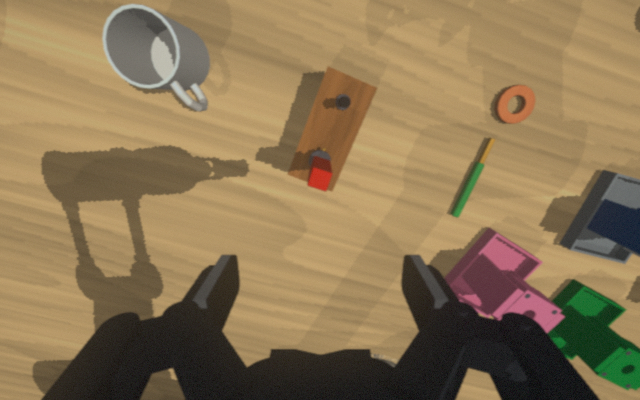

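The wrist view shows the drift's red handle top near (320,180) on the rack's near end, and the punch at (343,101). Extracting the bright top face.

Run:
```python
from h import *
im=cv2.imread('pics/wd.png');print(im[165:192:2,319,2]);print(im[182,306:336:2,2])
h=cv2.cvtColor(im,cv2.COLOR_BGR2HSV); red=((h[:,:,0]<6)|(h[:,:,0]>172))&(h[:,:,1]>170)
v=im[:,:,2][red]; t=cv2.threshold(v.reshape(-1,1),0,255,cv2.THRESH_OTSU)[0]; print('t',t)
m=(red&(im[:,:,2]>t)).astype(np.uint8); n,l,st,ce=cv2.connectedComponentsWithStats(m)
i=1+np.argmin([np.hypot(*(c-[320,182])) for c in ce[1:]]); print(st[i],ce[i],plane('wd',*ce[i],.16))
c=cv2.findContours((l==i).astype(np.uint8),0,1)[0][0]
P=np.array([plane('wd',*p[0],.16)[:2] for p in c])*1000; print(cv2.minAreaRect(P.astype(np.float32)))
print('rack',[plane('wd',u,v,.06).round(3) for u,v in [(332,67),(376,88),(331,190),(289,173)]])
cv2.imwrite('pics/c2.png',cv2.resize(im[55:205,270:390],None,fx=4,fy=4,interpolation=cv2.INTER_CUBIC))
```

```text
[108 110 168 196 195 193 193 193 195 195 193 193 180 191]
[176 156 189 196 193 193 195 195 196 193 196 185 148 141 145]
t 154.0
[308 168  24  22 359] [319.4735376 178.545961 ] [0.45982042 0.23536791 0.16      ]
((459.60101318359375, 235.29806518554688), (18.399166107177734, 18.466102600097656), 87.84317016601562)
rack [array([0.566, 0.252, 0.06 ]), array([0.56 , 0.195, 0.06 ]), array([0.423, 0.208, 0.06 ]), array([0.429, 0.268, 0.06 ])]
```

View pics/c2.png

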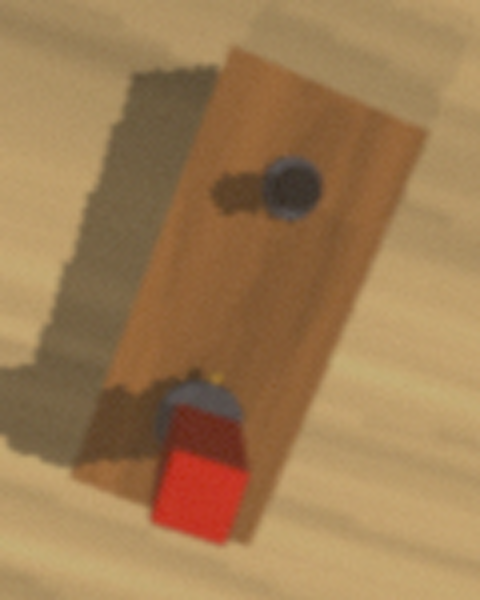

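Run:
```python
from h import *
f=lambda x,y:plane('wd',270-.375+x/4,55-.375+y/4,.16)[:2]
P=np.array([f(*p) for p in [(174,449),(248,470),(227,546),(151,522)]]); print(P.round(4),P.mean(0))
for i in range(4):
    d=P[(i+1)%4]-P[i]; print(np.hypot(*d),np.degrees(np.arctan2(d[1],d[0])))
# bottom of handle front edge z=.10 corners
g=lambda x,y,z:plane('wd',270-.375+x/4,55-.375+y/4,z)[:2]
print(g(176,405,.1),g(240,419,.1), 'rack', [g(*p,.06) for p in [(233,47),(427,130),(250,546),(72,475)]])
```

```text
[[0.469  0.2444]
 [0.4692 0.2261]
 [0.4496 0.2253]
 [0.4502 0.2447]] [0.4595039  0.23512098]
0.018269758574854217 -89.51240153589087
0.01957635202616994 -177.6860591957674
0.019360473370586793 88.371955922254
0.01885714254364405 -0.8908002830285304
[0.4678005  0.24485789] [0.4691822  0.22614575] rack [array([0.56568707, 0.25701959]), array([0.5606736 , 0.19512263]), array([0.42172173, 0.20656954]), array([0.428277  , 0.26964517])]
```

Call:
drive_tool --rows '[[[0, 0, -0.1465], [0.5, 0.1, -2.0], 8.5], [[0, 0, -0.1465], [0.45, 0.1, -2.0], 8.5], [[0, 0, 0], [0, 0, -2.0], 8.5], [[0, 0, 0], [0, 0, 0], 8.5], [[0, 0, 0], [0, 0, 0], 8.5]]'

```text
clock: 3.42
position: [0.4602, 0.2346, 0.2371]
ee_rot: [-0.0, 1.0, -0.001, 0.001]
contact_force: [0.1, 0.0, 0.3]
width: 0.0853
gripper_force: 0.0
```

Run:
```python
from h import *
s=manip.get_state();print(s['position'],s['ee_rot'])
snap('wrist','wd2')
im=cv2.imread('pics/wd2.png')
h=cv2.cvtColor(im,cv2.COLOR_BGR2HSV); red=((h[:,:,0]<6)|(h[:,:,0]>172))&(h[:,:,1]>170)
m=(red&(im[:,:,2]>160)).astype(np.uint8); m=cv2.morphologyEx(m,cv2.MORPH_OPEN,np.ones((3,3)))
n,l,st,ce=cv2.connectedComponentsWithStats(m)
e=proj('wd2',[.4595,.235,.16]); print(e)
i=1+np.argmin([np.hypot(*(c-e)) for c in ce[1:]]); print(st[i],ce[i],plane('wd2',*ce[i],.16))
c=cv2.findContours((l==i).astype(np.uint8),0,1)[0][0]
P=np.array([plane('wd2',*p[0],.16)[:2] for p in c])*1000; print(cv2.minAreaRect(P.astype(np.float32)),P.min(0),P.max(0))
```

```text
[0.46015697 0.23459383 0.23713132] [-9.07896758e-05  9.99999395e-01 -9.40869883e-04  5.63446457e-04]
[319.34579999 212.49976045]
[308 201  24  22 445] [318.61797753 210.68314607] [0.46101812 0.23555948 0.16      ]
((460.12945556640625, 234.897705078125), (17.822065353393555, 17.6050968170166), 89.0784683227539) [451.46592005 225.96236373] [469.00736266 243.9491499 ]
```

Handle is centred under the tool and square to it (within 1 mm and 1°). Descend and grip.

Call:
drive_tool --rows '[[[0, 0, 0], [0, 0.05, -3.0], 8.5], [[0, 0, 0], [0, 0, -3.0], 8.5], [[0, 0, 0], [0, 0, -2.5], 8.5], [[0, 0, 0], [0, 0, -2.0], 8.5], [[0, 0, 0], [0, 0, -0.9], 6.0], [[0, 0, 0], [0, 0, 0], 4.0], [[0, 0, 0], [0, 0, 0], 3.0], [[0, 0, 0], [0, 0, 0], 2.4]]' --force 40

```text
clock: 4.47
position: [0.46, 0.2361, 0.1232]
ee_rot: [-0.0, 1.0, -0.0, 0.001]
contact_force: [-0.9, -0.1, -0.5]
width: 0.0241
gripper_force: 0.0
```

Call:
drive_tool --rows '[[[0, 0, 0], [0, 0, 0], 1.5], [[0, 0, 0], [0, 0, 0], 1.0], [[0, 0, 0], [0, 0, 0], 1.0], [[0, 0, 0], [0, 0, 0], 1.0]]' --force 90

```text
clock: 4.97
position: [0.46, 0.236, 0.1233]
ee_rot: [-0.0, 1.0, -0.0, 0.001]
contact_force: [-0.1, -1.0, 6.7]
width: 0.0193
gripper_force: 87.6
```

Call:
drive_tool --rows '[[[0, 0, 0], [0, 0, 1.0], 1.0], [[0, 0, 0], [0, 0, 2.0], 1.0], [[0, 0, 0], [0, 0, 3.0], 1.0], [[0, 0, 0], [0, 0, 3.0], 1.0], [[0, 0, 0], [0, 0, 3.0], 1.0], [[0, 0, 0], [0.2, -3.0, 0], 1.0], [[0, 0, 0], [0.3, -4.5, 0], 1.0], [[0, 0, 0], [0.3, -5.0, 0], 1.0]]'

```text
clock: 5.98
position: [0.4672, 0.1101, 0.2424]
ee_rot: [-0.0, 1.0, 0.001, 0.0]
contact_force: [0.3, -1.0, -1.2]
width: 0.019
gripper_force: 88.1
```

Call:
drive_tool --rows '[[[0, 0, 0], [0.4, -5.5, 0], 1.0], [[0, 0, 0], [0.4, -5.5, 0], 1.0], [[0, 0, 0], [0.4, -5.5, 0], 1.0], [[0, 0, 0], [0.4, -5.5, 0], 1.0], [[0, 0, 0], [0.3, -5.5, 0], 1.0], [[0, 0, 0], [0.3, -4.25, 0], 1.0], [[0, 0, 0], [0.23, -3.0, 0], 1.0], [[0, 0, 0], [0, 0, 0], 1.0]]'

```text
clock: 6.98
position: [0.4917, -0.2386, 0.2419]
ee_rot: [0.0, 1.0, -0.002, -0.0]
contact_force: [0.1, 0.4, -1.7]
width: 0.019
gripper_force: 88.1
```

Call:
drive_tool --rows '[[[0, 0, 0], [0, 0, 0], 1.0], [[0, 0, 0], [0, 0, 0], 1.0]]'

```text
clock: 7.22
position: [0.4916, -0.2354, 0.2424]
ee_rot: [-0.0, 1.0, 0.0, -0.0]
contact_force: [-0.8, 0.9, -0.8]
width: 0.019
gripper_force: 88.1
```

Run:
```python
from h import *
s=manip.get_state();print(s['position'],s['ee_rot'],s['width'])
snap('wrist','wb'); snap('top','tb'); snap('scene','sb')
im=cv2.imread('pics/wb.png'); sc=cv2.imread('pics/sb.png')
p=proj('sb',[.4925,-.2367,.13]);x,y=p.astype(int)
print(proj('wb',[.4925,-.2367,.11]),p)
cv2.imwrite('pics/c3.png',np.vstack([cv2.resize(im[130:330,220:420],(400,400),interpolation=cv2.INTER_CUBIC)]) if 0 else np.hstack([cv2.resize(im[130:330,240:420],(396,440),interpolation=cv2.INTER_CUBIC),cv2.resize(sc[y-70:y+50,x-50:x+50],(367,440),interpolation=cv2.INTER_CUBIC)]))
print(x,y)
```

```text
[ 0.49158252 -0.23537217  0.24236544] [-2.92161746e-04  9.99999857e-01  4.27933673e-04 -1.29338859e-04] 0.019026416475575236
[321.45582223 189.15227988] [276.36266552 160.16219133]
276 160
```

View pics/c3.png

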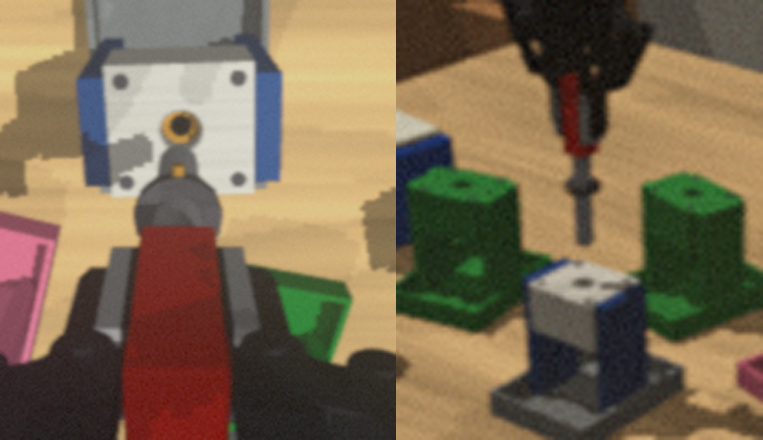

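The left crop (wrist) shows the nose tip just below the bore, with the bore at crop (180,130) and the tip near (178,147). The right crop shows the drift upright, collar mid-nose. Measuring tip versus bore numerically.

Run:
```python
from h import *
for k in range(4):
    s=manip.get_state();print(s['position'].round(4)); eyes.get_image('wrist') if k<3 else 0
snap('wrist','wb2')
im=cv2.imread('pics/wb2.png')
z=.143
C=np.array([s['position'][0],s['position'][1],z])
print('pred tip',proj('wb2',C),[proj('wb2',C+np.array(d)).round(1) for d in [(.0055,0,0),(.0075,0,.002),(0,.0075,.002),(0,-.0075,.002)]],'bore',proj('wb2',[.4925,-.2367,.11]))
cv2.imwrite('pics/c4.png',cv2.resize(im[165:235,280:365],None,fx=8,fy=8,interpolation=cv2.INTER_CUBIC))
```

```text
[ 0.4918 -0.2357  0.2425]
[ 0.4918 -0.2358  0.2425]
[ 0.4918 -0.236   0.2425]
[ 0.4918 -0.2361  0.2425]
pred tip [319.88093562 201.8013021 ] [array([319.9, 195.7]), array([319.9, 194.2]), array([311. , 202.6]), array([328.8, 202.6])] bore [320.59491393 189.40227626]
```

View pics/c4.png

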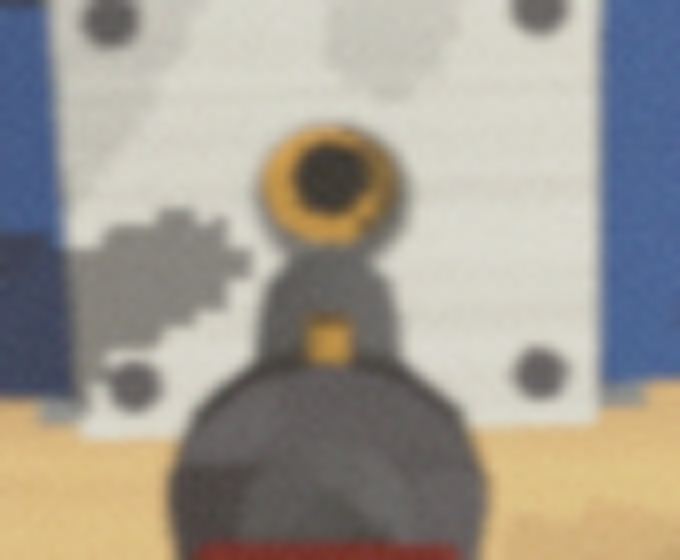

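Call:
drive_tool --rows '[[[0, 0, 0], [0.08, 0, -1.0], 1.0], [[0, 0, 0], [0, 0, -1.0], 1.0], [[0, 0, 0], [0, 0, -0.8], 1.0], [[0, 0, 0], [0, 0, 0], 1.0], [[0, 0, 0], [0, 0, 0], 1.0], [[0, 0, 0], [0, 0, 0], 1.0]]'

```text
clock: 8.32
position: [0.4928, -0.2367, 0.2147]
ee_rot: [0.0, 1.0, -0.0, 0.0]
contact_force: [0.0, -0.7, -1.3]
width: 0.0193
gripper_force: 88.1
```

Run:
```python
from h import *
s=manip.get_state();print(s['position'].round(4),s['contact_force'])
snap('wrist','wb3')
im=cv2.imread('pics/wb3.png')
z=s['position'][2]-.0992
C=np.array([s['position'][0],s['position'][1],z])
print('pred tip',proj('wb3',C),[proj('wb3',C+np.array(d)).round(1) for d in [(.0055,0,0),(.0075,0,.002),(0,.0075,.002),(0,-.0075,.002)]],'bore',proj('wb3',[.4926,-.2371,.11]),proj('wb3',[.5026,-.2371,.11]))
x,y=proj('wb3',[.4926,-.2371,.11]);x,y=int(x)-42,int(y)-35;print(x,y)
cv2.imwrite('pics/c5.png',cv2.resize(im[y:y+70,x:x+85],None,fx=8,fy=8,interpolation=cv2.INTER_CUBIC))
```

```text
[ 0.4928 -0.2367  0.2147] [ 0.00517421 -0.67998741 -1.33965002]
pred tip [319.86040097 201.97604319] [array([319.9, 195.8]), array([319.8, 194.3]), array([311. , 202.8]), array([328.8, 202.8])] bore [320.28201992 200.03853677] [320.27512503 189.02339027]
278 165
```

View pics/c5.png

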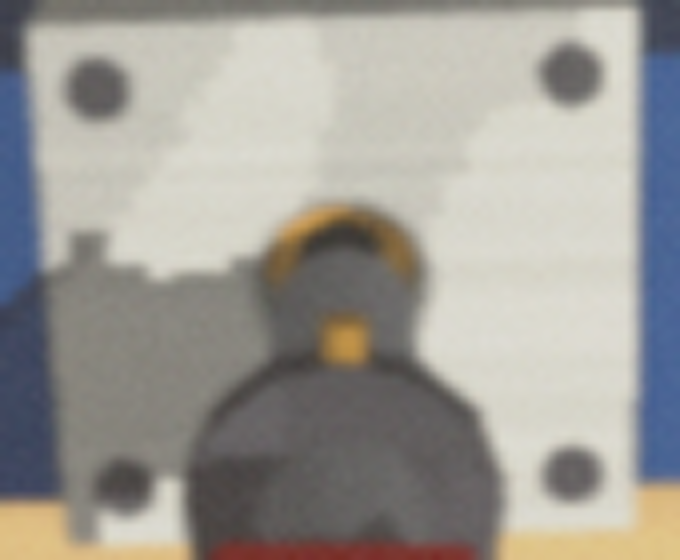

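The nose is centred laterally on the bore (343 vs 343 in the crop) and along x within about 0.4 mm. Descending slowly with force checks.

Call:
drive_tool --rows '[[[0, 0, 0], [-0.03, 0, -0.15], 1.0], [[0, 0, 0], [0, 0, -0.15], 1.0], [[0, 0, 0], [0, 0, -0.1], 1.0], [[0, 0, 0], [0, 0, -0.1], 1.0], [[0, 0, 0], [0, 0, -0.1], 1.0], [[0, 0, 0], [0, 0, -0.1], 1.0], [[0, 0, 0], [0, 0, 0], 1.0]]'

```text
clock: 9.25
position: [0.4922, -0.2365, 0.2072]
ee_rot: [-0.0, 1.0, -0.0, -0.0]
contact_force: [-0.6, 1.0, -1.2]
width: 0.0189
gripper_force: 88.1
```

Call:
drive_tool --rows '[[[0, 0, 0], [0, 0, -0.1], 1.0], [[0, 0, 0], [0, 0, -0.1], 1.0], [[0, 0, 0], [0, 0, 0], 1.0]]'

```text
clock: 9.62
position: [0.4922, -0.2365, 0.2052]
ee_rot: [-0.0, 1.0, -0.0, -0.0]
contact_force: [-0.2, 0.5, -1.1]
width: 0.0191
gripper_force: 88.1
```

Call:
drive_tool --rows '[[[0, 0, 0], [0, 0, -0.1], 1.0], [[0, 0, 0], [0, 0, -0.1], 1.0], [[0, 0, 0], [0, 0, -0.1], 1.0], [[0, 0, 0], [0, 0, -0.05], 1.0]]'

```text
clock: 10.12
position: [0.4922, -0.2366, 0.2017]
ee_rot: [0.0, 1.0, -0.0, -0.0]
contact_force: [-0.3, 0.5, -0.7]
width: 0.0187
gripper_force: 88.1
```

Call:
drive_tool --rows '[[[0, 0, 0], [0, 0, -0.05], 1.0], [[0, 0, 0], [0, 0, -0.1], 1.0], [[0, 0, 0], [0, 0, -0.1], 1.0]]'

```text
clock: 10.5
position: [0.4924, -0.2366, 0.1999]
ee_rot: [0.0, 1.0, -0.0, 0.0]
contact_force: [-0.4, 0.9, 5.7]
width: 0.0191
gripper_force: 89.3
```

Call:
drive_tool --rows '[[[0, 0, 0], [0, 0, -0.05], 1.0], [[0, 0, 0], [0, 0, -0.05], 1.0]]'

```text
clock: 10.75
position: [0.4925, -0.2367, 0.1996]
ee_rot: [0.0, 1.0, -0.0, 0.001]
contact_force: [-1.6, 1.2, 7.1]
width: 0.0186
gripper_force: 89.4
```

Call:
drive_tool --rows '[[[0, 0, 0], [0, 0, -0.05], 1.0], [[0, 0, 0], [0, 0, -0.05], 1.0]]'

```text
clock: 11.0
position: [0.4925, -0.2368, 0.1987]
ee_rot: [0.001, 1.0, -0.0, 0.001]
contact_force: [-1.0, 0.6, 6.3]
width: 0.0189
gripper_force: 89.5
```

Call:
drive_tool --rows '[[[0, 0, 0], [0, 0, -0.05], 1.0], [[0, 0, 0], [0, 0, -0.05], 1.0]]'

```text
clock: 11.25
position: [0.4925, -0.2368, 0.1977]
ee_rot: [0.001, 1.0, -0.0, 0.001]
contact_force: [-1.9, 0.4, 5.7]
width: 0.0189
gripper_force: 89.5
```

Call:
drive_tool --rows '[[[0, 0, 0], [0, 0, -0.05], 1.0], [[0, 0, 0], [0, 0, -0.1], 1.0], [[0, 0, 0], [0, 0, -0.1], 1.0], [[0, 0, 0], [0, 0, -0.1], 1.0], [[0, 0, 0], [0, 0, -0.1], 1.0], [[0, 0, 0], [0, 0, -0.1], 1.0]]'

```text
clock: 12.0
position: [0.4925, -0.2368, 0.1924]
ee_rot: [0.001, 1.0, -0.0, 0.001]
contact_force: [-1.3, 1.4, 7.0]
width: 0.019
gripper_force: 89.5
```

Call:
drive_tool --rows '[[[0, 0, 0], [0, 0, -0.1], 1.0], [[0, 0, 0], [0, 0, -0.1], 1.0], [[0, 0, 0], [0, 0, -0.1], 1.0], [[0, 0, 0], [0, 0, -0.1], 1.0], [[0, 0, 0], [0, 0, -0.1], 1.0], [[0, 0, 0], [0, 0, -0.1], 1.0], [[0, 0, 0], [0, 0, -0.1], 1.0], [[0, 0, 0], [0, 0, -0.1], 1.0]]'

```text
clock: 13.0
position: [0.4925, -0.2368, 0.1843]
ee_rot: [0.001, 1.0, -0.0, 0.001]
contact_force: [-1.8, 0.6, 6.9]
width: 0.0189
gripper_force: 89.5
```

Call:
drive_tool --rows '[[[0, 0, 0], [0, 0, -0.1], 1.0], [[0, 0, 0], [0, 0, -0.1], 1.0], [[0, 0, 0], [0, 0, -0.1], 1.0], [[0, 0, 0], [0, 0, -0.1], 1.0], [[0, 0, 0], [0, 0, -0.1], 1.0], [[0, 0, 0], [0, 0, -0.1], 1.0], [[0, 0, 0], [0, 0, -0.1], 1.0], [[0, 0, 0], [0, 0, -0.1], 1.0]]'

```text
clock: 14.0
position: [0.4925, -0.2368, 0.1762]
ee_rot: [0.001, 1.0, -0.0, 0.001]
contact_force: [-2.7, 0.9, 7.4]
width: 0.0193
gripper_force: 89.6
```

Call:
drive_tool --rows '[[[0, 0, 0], [0, 0, -0.1], 1.0], [[0, 0, 0], [0, 0, -0.1], 1.0], [[0, 0, 0], [0, 0, -0.1], 1.0], [[0, 0, 0], [0, 0, -0.05], 1.0], [[0, 0, 0], [0, 0, -0.05], 1.0]]'

```text
clock: 14.62
position: [0.4923, -0.2367, 0.1706]
ee_rot: [0.0, 1.0, -0.0, 0.0]
contact_force: [-0.6, -1.4, 0.7]
width: 0.0187
gripper_force: 88.6
```

Call:
drive_tool --rows '[[[0, 0, 0], [0, 0, -0.05], 1.0], [[0, 0, 0], [0, 0, -0.05], 1.0], [[0, 0, 0], [0, 0, -0.05], 1.0]]'

```text
clock: 15.0
position: [0.4923, -0.2364, 0.169]
ee_rot: [-0.0, 1.0, -0.0, -0.0]
contact_force: [0.8, 0.2, -2.7]
width: 0.0188
gripper_force: 88.5
```

The bushing released at about z 0.171. Now feeling gently for the collar.

Call:
drive_tool --rows '[[[0, 0, 0], [0, 0, -0.05], 1.0], [[0, 0, 0], [0, 0, -0.05], 1.0], [[0, 0, 0], [0, 0, -0.05], 1.0]]'

```text
clock: 15.38
position: [0.4923, -0.2365, 0.1678]
ee_rot: [0.0, 1.0, -0.0, 0.0]
contact_force: [0.1, -0.9, -1.5]
width: 0.0189
gripper_force: 88.5
```

Call:
drive_tool --rows '[[[0, 0, 0], [0, 0, -0.05], 1.0], [[0, 0, 0], [0, 0, -0.05], 1.0]]'

```text
clock: 15.62
position: [0.4923, -0.2366, 0.1668]
ee_rot: [0.0, 1.0, -0.0, 0.0]
contact_force: [0.6, -0.1, -0.8]
width: 0.019
gripper_force: 88.5
```

Call:
drive_tool --rows '[[[0, 0, 0], [0, 0, -0.05], 1.0], [[0, 0, 0], [0, 0, -0.05], 1.0]]'

```text
clock: 15.88
position: [0.4923, -0.2366, 0.1658]
ee_rot: [0.0, 1.0, -0.0, 0.0]
contact_force: [0.8, -0.0, -1.4]
width: 0.0189
gripper_force: 88.5
```

Call:
drive_tool --rows '[[[0, 0, 0], [0, 0, -0.05], 1.0], [[0, 0, 0], [0, 0, -0.05], 1.0]]'

```text
clock: 16.12
position: [0.4923, -0.2366, 0.1648]
ee_rot: [0.0, 1.0, -0.0, 0.0]
contact_force: [0.8, -0.3, -0.7]
width: 0.0188
gripper_force: 88.5
```

Run:
```python
from h import *
g=cv2.cvtColor(cv2.imread('pics/sb.png'),cv2.COLOR_BGR2GRAY).astype(int)
for h in range(-4,84,3):
    u,v=proj('sb',[.4918,-.2365,.1433+h/1000]); u,v=int(round(u)),int(round(v)); print(h,v,g[v,u-8:u+9])
```

```text
-4 157 [155 152 154 151 156 159 151 143 132 122 128 149 155 156 161 155 156]
-1 156 [153 150 150 151 154 153 137 107  78  75  81 124 150 159 157 155 161]
2 155 [153 150 155 148 148 150 134  90  66  59  69  94 134 155 158 158 160]
5 154 [145 152 153 154 150 146 130  89  63  65  62  89 130 158 162 158 154]
8 153 [154 155 156 151 155 157 130  83  66  61  62  95 138 158 161 156 154]
11 152 [152 151 149 152 157 150 125  93  64  67  59 100 144 157 157 152 150]
14 151 [152 150 154 152 154 155 128  87  59  62  66 106 143 156 150 150 142]
17 150 [153 150 154 153 160 158 133  80  62  65  64 105 140 151 151 145 144]
20 150 [153 150 154 153 160 158 133  80  62  65  64 105 140 151 151 145 144]
23 149 [151 156 157 158 159 156 125  77  61  56  69 103 139 144 141 148 142]
26 148 [161 158 156 163 159 150 121  78  59  62  65  99 132 150 143 147 147]
29 147 [159 156 155 154 153 147 112  74  62  60  67  97 137 148 153 148 150]
32 146 [154 155 152 149 151 146 117  69  57  62  69 106 137 148 143 148 143]
35 145 [150 151 152 145 153 144 118  69  65  62  64 110 137 146 139 137 140]
38 144 [152 148 152 152 1
[... 506 characters left out ...]
62 157]
59 137 [160 148 156 149 149 130  90  67  66  61  76 120 152 153 151 149 148]
62 136 [149 152 146 152 153 136 101  69  61  61  81 125 152 156 155 149 145]
65 135 [152 147 154 153 158 154 137  94  62  63  60  70 117 145 148 147 145]
68 134 [155 161 159 163 161 158 137  93  58  59  56  73 120 142 148 149 147]
71 133 [159 158 159 156 161 154 126  85  59  54  48  72 118 142 148 151 151]
74 132 [152 153 151 153 142 130 100  68  50  45  45  59 104 137 140 141 142]
77 131 [153 148 149 143 121  79  59  50  43  39  41  36  57  92 118 142 139]
80 130 [143 141 147 143 113  54  39  48  42  41  39  34  33  65 107 137 143]
83 129 [148 147 152 146 112  56  43  40  50  46  51  42  47  64 103 132 142]
```

Collar underside is about 46 mm above the tip, so contact is near TCP z 0.163.

Call:
drive_tool --rows '[[[0, 0, 0], [0, 0, -0.05], 1.0], [[0, 0, 0], [0, 0, -0.05], 1.0]]'

```text
clock: 16.38
position: [0.4923, -0.2366, 0.1638]
ee_rot: [0.0, 1.0, -0.0, 0.0]
contact_force: [0.6, 0.0, -1.6]
width: 0.0189
gripper_force: 88.5
```

Call:
drive_tool --rows '[[[0, 0, 0], [0, 0, -0.05], 1.0], [[0, 0, 0], [0, 0, 0], 1.0]]'

```text
clock: 16.62
position: [0.4923, -0.2366, 0.1633]
ee_rot: [0.0, 1.0, -0.0, 0.0]
contact_force: [1.5, 0.0, -2.0]
width: 0.0188
gripper_force: 88.5
```

Call:
drive_tool --rows '[[[0, 0, 0], [0, 0, -0.05], 1.0], [[0, 0, 0], [0, 0, -0.05], 1.0]]'

```text
clock: 16.88
position: [0.4924, -0.2366, 0.1631]
ee_rot: [0.0, 1.0, -0.0, 0.0]
contact_force: [-0.7, -0.2, 5.7]
width: 0.0189
gripper_force: 89.4
```

Call:
drive_tool --rows '[[[0, 0, 0], [0, 0, -0.05], 1.0], [[0, 0, 0], [0, 0, 0], 1.0]]'

```text
clock: 17.12
position: [0.4924, -0.2366, 0.1631]
ee_rot: [0.0, 1.0, -0.0, 0.0]
contact_force: [-0.8, 1.1, 7.5]
width: 0.0194
gripper_force: 89.6
```

Call:
drive_tool --rows '[[[0, 0, 0], [0, 0, -0.03], 1.0], [[0, 0, 0], [0, 0, 0], 1.0]]'

```text
clock: 17.38
position: [0.4924, -0.2366, 0.1631]
ee_rot: [0.0, 1.0, -0.0, 0.0]
contact_force: [-0.4, 1.6, 9.3]
width: 0.0191
gripper_force: 89.8
```

Run:
```python
from h import *
for k in range(3): print(manip.get_state()['contact_force'].round(2),manip.get_state()['clock']); eyes.get_image('wrist')
print(manip.get_state()['contact_force'].round(2))
```

```text
[-0.39  1.58  9.35] 17.375
[-1.35  1.49  8.89] 17.425
[-1.61  1.22  8.04] 17.475
[-0.18  1.54  8.07]
```

Call:
drive_tool --rows '[[[0, 0, 0], [0, 0, -0.04], 1.0], [[0, 0, 0], [0, 0, 0], 1.0]]'

```text
clock: 17.77
position: [0.4924, -0.2366, 0.1631]
ee_rot: [0.0, 1.0, -0.0, 0.001]
contact_force: [-1.4, 1.4, 10.9]
width: 0.019
gripper_force: 90.0
```

Call:
drive_tool --rows '[[[0, 0, 0], [0, 0, 0], 1.0], [[0, 0, 0], [0, 0, 0], 1.0]]'

```text
clock: 18.02
position: [0.4924, -0.2366, 0.1631]
ee_rot: [0.0, 1.0, -0.0, 0.001]
contact_force: [-2.1, 1.1, 10.4]
width: 0.019
gripper_force: 90.0
```

Call:
drive_tool --rows '[[[0, 0, 0], [0, 0, 0], 1.0]]'

```text
clock: 18.15
position: [0.4924, -0.2366, 0.1631]
ee_rot: [0.0, 1.0, -0.0, 0.001]
contact_force: [-1.6, 1.2, 10.2]
width: 0.0193
gripper_force: 90.0
```

Run:
```python
from h import *
for k in range(4): print(manip.get_state()['contact_force'].round(2)); eyes.get_image('wrist')
snap('scene','sc2'); im=cv2.imread('pics/sc2.png')
h=cv2.cvtColor(im,cv2.COLOR_BGR2HSV); x,y=proj('sc2',[.4924,-.2366,.01]).astype(int); print(x,y)
cv2.imwrite('pics/c6.png',cv2.resize(im[y-70:y+30,x-50:x+50],(600,600),interpolation=cv2.INTER_CUBIC))
```

```text
[-1.58  1.22 10.2 ]
[-3.05  1.31 10.01]
[-2.23  1.55 10.99]
[-1.82  1.24 11.01]
277 196
```

Call:
drive_tool --rows '[[[0, 0, 0], [0, 0, -0.02], 1.0], [[0, 0, 0], [0, 0, 0], 1.0], [[0, 0, 0], [0, 0, 0], 1.0], [[0, 0, 0], [0, 0, 0], 1.0], [[0, 0, 0], [0, 0, 0], 1.0], [[0, 0, 0], [0, 0, 0], 1.0], [[0, 0, 0], [0, 0, 0], 1.0], [[0, 0, 0], [0, 0, 0], 1.0]]'

```text
clock: 19.4
position: [0.4924, -0.2366, 0.1631]
ee_rot: [0.0, 1.0, -0.0, 0.001]
contact_force: [-2.4, 1.8, 12.4]
width: 0.0187
gripper_force: 90.2
```

Call:
drive_tool --rows '[[[0, 0, 0], [0, 0, 0], 1.0], [[0, 0, 0], [0, 0, 0], 1.0], [[0, 0, 0], [0, 0, 0], 1.0], [[0, 0, 0], [0, 0, 0], 1.0]]'

```text
clock: 19.9
position: [0.4924, -0.2366, 0.1631]
ee_rot: [0.0, 1.0, -0.0, 0.001]
contact_force: [-2.4, 1.1, 10.6]
width: 0.019
gripper_force: 90.2
```

View pics/c6.png

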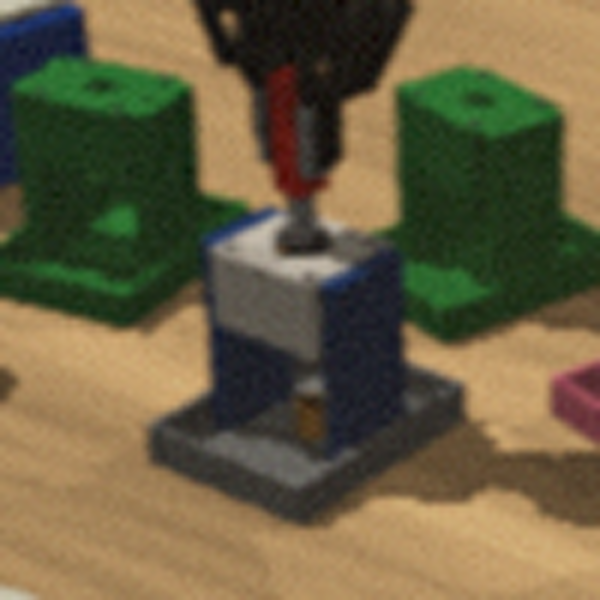

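The bushing stands in the tray (crop 310,415) and the collar sits on the block, with the firm push held for over 2 s. Withdrawing and returning to the rack.

Call:
drive_tool --rows '[[[0, 0, 0], [0, 0, 0.3], 1.0], [[0, 0, 0], [0, 0, 0.5], 1.0], [[0, 0, 0], [0, 0, 0.8], 1.0], [[0, 0, 0], [0, 0, 1.2], 1.0], [[0, 0, 0], [0, 0, 1.6], 1.0], [[0, 0, 0], [0, 0, 1.8], 1.0], [[0, 0, 0], [0, 0, 1.2], 1.0], [[0, 0, 0], [0, 0, 0.8], 1.0]]'

```text
clock: 20.9
position: [0.4921, -0.2366, 0.244]
ee_rot: [0.0, 1.0, -0.0, 0.0]
contact_force: [-0.4, -0.2, -1.5]
width: 0.0192
gripper_force: 88.2
```

Call:
drive_tool --rows '[[[0, 0, 0], [-0.2, 3.0, 0], 1.0], [[0, 0, 0], [-0.3, 4.25, 0], 1.0], [[0, 0, 0], [-0.3, 5.5, 0], 1.0], [[0, 0, 0], [-0.4, 5.5, 0], 1.0], [[0, 0, 0], [-0.4, 5.5, 0], 1.0], [[0, 0, 0], [-0.4, 5.5, 0], 1.0], [[0, 0, 0], [-0.4, 5.5, 0], 1.0], [[0, 0, 0], [-0.3, 5.0, 0], 1.0]]'

```text
clock: 21.9
position: [0.4645, 0.1627, 0.243]
ee_rot: [0.0, 1.0, 0.0, -0.0]
contact_force: [0.5, -0.2, -1.6]
width: 0.0192
gripper_force: 88.3
```

Call:
drive_tool --rows '[[[0, 0, 0], [-0.3, 4.5, 0], 1.0], [[0, 0, 0], [-0.28, 3.0, 0], 1.0], [[0, 0, 0], [0, 0, -1.0], 1.0], [[0, 0, 0], [0, 0, -1.0], 1.0], [[0, 0, 0], [0, 0, -1.0], 1.0], [[0, 0, 0], [0, 0, 0], 1.0], [[0, 0, 0], [0, 0, 0], 1.0], [[0, 0, 0], [0, 0, 0], 1.0]]'

```text
clock: 22.9
position: [0.4599, 0.2358, 0.2134]
ee_rot: [-0.0, 1.0, -0.0, 0.0]
contact_force: [0.2, 0.2, -3.2]
width: 0.019
gripper_force: 88.6
```

Run:
```python
from h import *
s=manip.get_state();print(s['position'],s['ee_rot'],s['contact_force'])
snap('wrist','wr'); im=cv2.imread('pics/wr.png')
print(proj('wr',[.4605,.2355,.06]))
cv2.imwrite('pics/c7.png',cv2.resize(im[120:270,240:400],None,fx=4,fy=4,interpolation=cv2.INTER_CUBIC))
```

```text
[0.45987978 0.23576869 0.21335021] [-1.15332888e-04  9.99999824e-01 -3.81116311e-04  4.40177448e-04] [ 0.17065854  0.16898402 -3.15246348]
[320.31988321 183.42373512]
```

View pics/c7.png

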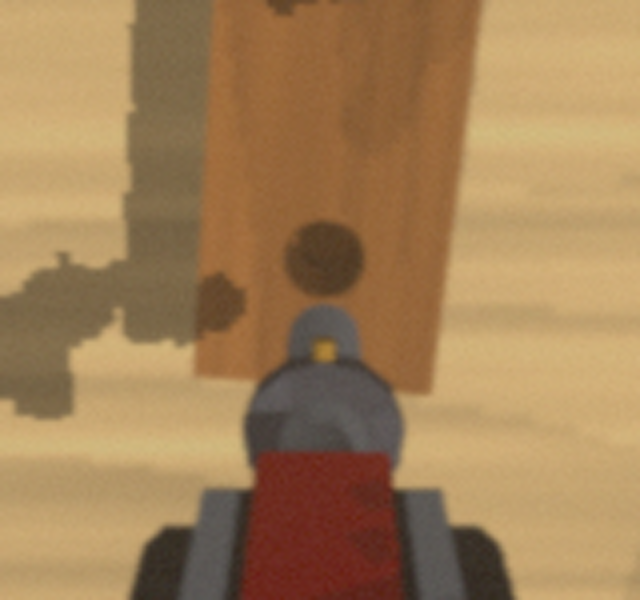

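The hole is at crop (324,258), within 1 mm of the tool axis; the drift hangs upright above it. Lowering.

Call:
drive_tool --rows '[[[0, 0, 0], [0, 0, -1.5], 1.0], [[0, 0, 0], [0, 0, -1.5], 1.0], [[0, 0, 0], [0, 0, -1.0], 1.0], [[0, 0, 0], [0, 0, -0.5], 1.0], [[0, 0, 0], [0, 0, -0.4], 1.0], [[0, 0, 0], [0, 0, -0.3], 1.0], [[0, 0, 0], [0, 0, -0.3], 1.0], [[0, 0, 0], [0, 0, 0], 1.0]]'

```text
clock: 23.95
position: [0.4594, 0.2359, 0.1579]
ee_rot: [0.0, 1.0, -0.0, -0.0]
contact_force: [0.6, -0.2, -0.9]
width: 0.0188
gripper_force: 88.6
```

Call:
drive_tool --rows '[[[0, 0, 0], [0, 0, -0.5], 1.0], [[0, 0, 0], [0, 0, -0.7], 1.0], [[0, 0, 0], [0, 0, -0.7], 1.0], [[0, 0, 0], [0, 0, -0.6], 1.0], [[0, 0, 0], [0, 0, -0.3], 1.0], [[0, 0, 0], [0, 0, -0.2], 1.0], [[0, 0, 0], [0, 0, 0], 1.0]]'

```text
clock: 24.82
position: [0.4595, 0.2359, 0.1279]
ee_rot: [0.0, 1.0, -0.0, -0.0]
contact_force: [-0.2, 0.3, -1.5]
width: 0.0187
gripper_force: 88.6
```

Call:
drive_tool --rows '[[[0, 0, 0], [0, 0, -0.15], 1.0], [[0, 0, 0], [0, 0, -0.1], 1.0], [[0, 0, 0], [0, 0, -0.05], 1.0], [[0, 0, 0], [0, 0, 0], 1.0]]'

```text
clock: 25.32
position: [0.4594, 0.2359, 0.1249]
ee_rot: [0.0, 1.0, -0.0, -0.0]
contact_force: [0.3, -0.4, -1.8]
width: 0.0193
gripper_force: 88.6
```

Call:
drive_tool --rows '[[[0, 0, 0], [0, 0, -0.1], 1.0], [[0, 0, 0], [0, 0, -0.05], 1.0], [[0, 0, 0], [0, 0, 0], 1.0]]'

```text
clock: 25.7
position: [0.4595, 0.2359, 0.1234]
ee_rot: [0.0, 1.0, -0.0, -0.0]
contact_force: [0.1, 1.0, -1.8]
width: 0.0187
gripper_force: 88.6
```

Call:
drive_tool --rows '[[[0, 0, 0], [0, 0, -0.05], 1.0], [[0, 0, 0], [0, 0, -0.05], 1.0], [[0, 0, 0], [0, 0, 0], 1.0]]'

```text
clock: 26.08
position: [0.4596, 0.236, 0.1233]
ee_rot: [-0.0, 1.0, -0.0, 0.0]
contact_force: [-1.1, -0.5, 4.5]
width: 0.0195
gripper_force: 89.5
```

Nose on the hole's floor (4.5 N up at the original height). Releasing.

Call:
drive_tool --rows '[[[0, 0, 0], [0, 0, 0.05], 1.8], [[0, 0, 0], [0, 0, 0], 2.1], [[0, 0, 0], [0, 0, 0], 2.4], [[0, 0, 0], [0, 0, 0], 3.0], [[0, 0, 0], [0, 0, 0], 5.0], [[0, 0, 0], [0, 0, 0], 7.0], [[0, 0, 0], [0, 0, 0], 8.0]]' --force 20

```text
clock: 26.95
position: [0.4595, 0.236, 0.1229]
ee_rot: [0.0, 1.0, -0.0, 0.0]
contact_force: [-0.7, -0.2, -0.1]
width: 0.0801
gripper_force: 0.0
```

Call:
drive_tool --rows '[[[0, 0, 0], [0, 0, 0], 8.0], [[0, 0, 0], [0, 0, 1.0], 8.0], [[0, 0, 0], [0, 0, 2.0], 8.0], [[0, 0, 0], [0, 0, 3.0], 8.0], [[0, 0, 0], [0, 0, 3.0], 8.0], [[0, 0, 0], [0, 0, 3.0], 8.0], [[0, 0, 0], [0, 0, 2.0], 8.0], [[0, 0, 0], [0, 0, 0], 8.0]]'

```text
clock: 27.95
position: [0.4604, 0.2363, 0.2651]
ee_rot: [-0.001, 1.0, -0.0, 0.002]
contact_force: [-0.6, 0.6, -0.2]
width: 0.08
gripper_force: 0.0
```

Run:
```python
from h import *
s=manip.get_state();print(s['position'],s['width'],s['contact_force'])
snap('wrist','wf'); snap('scene','sf')
for f,z in [('wf',.16),('wd2',.16)]:
    im=cv2.imread(f'pics/{f}.png'); h=cv2.cvtColor(im,cv2.COLOR_BGR2HSV); m=((((h[:,:,0]<6)|(h[:,:,0]>172))&(h[:,:,1]>170)&(im[:,:,2]>160))).astype(np.uint8)
    m=cv2.morphologyEx(m,cv2.MORPH_OPEN,np.ones((3,3))); n,l,st,ce=cv2.connectedComponentsWithStats(m); e=proj(f,[.46,.2355,z])
    i=1+np.argmin([np.hypot(*(c-e)) for c in ce[1:]]); print(st[i],ce[i],plane(f,*ce[i],z))
for f in ['scene0','sf']:
    h=cv2.cvtColor(cv2.imread(f'pics/{f}.png'),cv2.COLOR_BGR2HSV); m=(((h[:,:,0]<5)|(h[:,:,0]>174))&(h[:,:,1]>180)&(h[:,:,2]>60)).astype(np.uint8)
    n,l,st,ce=cv2.connectedComponentsWithStats(m); print(f,[(st[i].tolist(),ce[i].round(1)) for i in range(1,n) if st[i,4]>30 and 400<ce[i][0]<460])
```

```text
[0.46043916 0.23634307 0.26513624] 0.0800400280260952 [-0.62374691  0.57219855 -0.20701301]
[310 192  22  20 414] [320.7826087  201.30434783] [0.45931505 0.23572594 0.16      ]
[308 201  24  22 445] [318.61797753 210.68314607] [0.46101812 0.23555948 0.16      ]
scene0 [([426, 197, 13, 27, 203], array([431.8, 209.6]))]
sf [([427, 198, 12, 25, 197], array([432. , 209.9]))]
```

The drift is back, standing upright exactly as it was at the start (same scene pixels within 1 px), and the gripper is clear.

```bash
python3 -c "
from h import *
print(job.sign_off())"
```

```text
the job is handed in; nothing more can be done
None
```

The job is handed in: the bushing is in the tray, the collar was held on the block for over 2 s with about 12–13 N (force reading plus drift weight), and the drift is back upright in its rack hole.

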